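# Heft the screw cartons: full one into the drawer, empties into the crate

### The job

Three identical closed cartons of screws stand on the bench and only one of them is still full, which you can tell only by lifting them. Set the full one down flat in the open top drawer of the drawer unit, without dropping it, and push the drawer fully shut; put the two empty cartons in the blue crate. Leave the wooden disc, the tin and the screwdriver where they are.

Things in the scene. Friction and masses are not known exactly. Their poses are not given: they have to be found in the camera images.
- box_a: One of three closed cardboard screw cartons that look exactly alike (white label, orange band and a screw printed on the lid): 56 mm along its x, 96 mm along its y, 48 mm high, rigid. Origin at the centre of its underside, z up. Stands flat on the bench at the start. One of the three is full and weighs 0.5 to 0.8 kg, the other two are empty and weigh under 0.1 kg; which is which changes and can only be felt by lifting.
- box_b: One of three closed cardboard screw cartons that look exactly alike (white label, orange band and a screw printed on the lid): 56 mm along its x, 96 mm along its y, 48 mm high, rigid. Origin at the centre of its underside, z up. Stands flat on the bench at the start. One of the three is full and weighs 0.5 to 0.8 kg, the other two are empty and weigh under 0.1 kg; which is which changes and can only be felt by lifting.
- box_c: One of three closed cardboard screw cartons that look exactly alike (white label, orange band and a screw printed on the lid): 56 mm along its x, 96 mm along its y, 48 mm high, rigid. Origin at the centre of its underside, z up. Stands flat on the bench at the start. One of the three is full and weighs 0.5 to 0.8 kg, the other two are empty and weigh under 0.1 kg; which is which changes and can only be felt by lifting.
- cab_front (a point): Middle of the front top edge of a green two-drawer unit with grey drawer fronts, fixed: 260 mm wide (y), 190 high, reaching back 285 mm along this point's +x. The drawers face -x, roughly towards the robot; the top one starts open and slides in under this edge, the lower one is shut. z up. With the top drawer shut, its handle's middle lies at (-50, 0, -38) mm in this frame.
- drawer (a joint): How far the top drawer is pulled out, in m: 0 = fully shut (a hard stop), 0.15 to 0.20 at the start, 0.213 at most. It slides along cab_front's x, opening towards -x, with about 1 N of friction.
- drawer_floor (a point): Point on the top drawer's inner floor, in the middle of its width, at the foot of the inside of the drawer front (moves with the drawer). x runs back into the drawer, z up. The plywood inside reaches 255 mm back, side walls' inner faces at y = +-109 mm, their tops 63 mm above the floor. The grey front is 15 mm thick plus a 6 mm inner wall, its outer face at x = -21 mm, its top edge 72 mm above the floor.
- drawer_handle (a point): Middle of the top drawer's horizontal steel bar handle (along y, 120 mm long, about 10 mm thick), 35 mm in front of the grey face and 53 mm above the drawer's underside; moves with the drawer.
- crate_in (a point): Centre of the inner floor (5 mm above the bench) of the blue slatted plastic crate for the empties, which is fixed: outside 280 mm along x, 220 mm along y, 90 mm high, walls 5 mm with 10 mm square corner posts inside, open on top. z up, axes along its sides.
- disc: Bystander: a sawn wooden disc 70 mm in diameter, 22 mm high, lying on the bench. Origin at the centre of its underside.
- filler: Bystander: a tin 64 mm in diameter, 75 mm high with a yellow label, standing on the bench. Origin at the centre of its underside.
- driver: Bystander: a red-handled screwdriver, 200 mm long along its x, 26 mm thick, lying on the bench. Origin at its middle, on its underside.

How it is judged:
At the end, for the whole second after the job is handed in: The full carton (resting with over 3 N) lies flat on the top drawer's floor, within 0.1 rad and 6 mm; the drawer is shut to within 6 mm; both empties are inside the blue crate, undersides' centres at most 60 mm above its floor; all at rest and let go (((x of box_a in the frame of drawer_floor between 0.02 and 0.23 m and y of box_a in the frame of drawer_floor between -0.09 and 0.09 m and z of box_a in the frame of drawer_floor between -0.006 and 0.006 m and angle between box_a's own z axis and vertical below 0.1 rad and contact force between box_a and anything else above 3 N and x of box_b in the frame of crate_in between -0.135 and 0.135 m and y of box_b in the frame of crate_in between -0.105 and 0.105 m and z of box_b in the frame of crate_in between -0.006 and 0.06 m and x of box_c in the frame of crate_in between -0.135 and 0.135 m and y of box_c in the frame of crate_in between -0.105 and 0.105 m and z of box_c in the frame of crate_in between -0.006 and 0.06 m) or (x of box_b in the frame of drawer_floor between 0.02 and 0.23 m and y of box_b in the frame of drawer_floor between -0.09 and 0.09 m and z of box_b in the frame of drawer_floor between -0.006 and 0.006 m and angle between box_b's own z axis and vertical below 0.1 rad and contact force between box_b and anything else above 3 N and x of box_a in the frame of crate_in between -0.135 and 0.135 m and y of box_a in the frame of crate_in between -0.105 and 0.105 m and z of box_a in the frame of crate_in between -0.006 and 0.06 m and x of box_c in the frame of crate_in between -0.135 and 0.135 m and y of box_c in the frame of crate_in between -0.105 and 0.105 m and z of box_c in the frame of crate_in between -0.006 and 0.06 m) or (x of box_c in the frame of drawer_floor between 0.02 and 0.23 m and y of box_c in the frame of drawer_floor between -0.09 and 0.09 m and z of box_c in the frame of drawer_floor between -0.006 and 0.006 m and angle between box_c's own z axis and vertical below 0.1 rad and contact force between box_c and anything else above 3 N and x of box_a in the frame of crate_in between -0.135 and 0.135 m and y of box_a in the frame of crate_in between -0.105 and 0.105 m and z of box_a in the frame of crate_in between -0.006 and 0.06 m and x of box_b in the frame of crate_in between -0.135 and 0.135 m and y of box_b in the frame of crate_in between -0.105 and 0.105 m and z of box_b in the frame of crate_in between -0.006 and 0.06 m)) and value of joint drawer below 0.006 m and linear speed of each of box_a, box_b, box_c below 0.02 m/s); the robot touches nothing.
It fails at once if the wooden disc is shifted by more than 30 mm (distance of disc from where it was at the start of the episode above 0.03 m).
It fails at once if the tin is shifted by more than 30 mm (distance of filler from where it was at the start of the episode above 0.03 m).
It fails at once if the screwdriver is shifted by more than 30 mm (distance of driver from where it was at the start of the episode above 0.03 m).
It fails at once if a carton is dropped or slammed into the drawer (over 80 N between carton and drawer) (contact force between any of box_a, box_b, box_c and drawer above 80 N).
It also fails if it takes over 72 s, if anything falls off the work surface, if the arm or the gripper's body presses on something with over 40 N, if the wrist force passes 120 N, or if a joint passes its speed limit or range.

### The arm

A 6-joint arm with a two-finger parallel gripper is mounted at the origin on the work surface. World frame = base frame: x ahead of the robot, y to its left, z up, the work surface at z = 0. Lengths are in m, angles in rad, forces in N, time in s.
With the tool pointing down it reaches from about 0.35 to 0.975 m from the base axis. Payload 4.9 kg.
Tool frame: the origin (TCP) lies at the very end of the fingers, on their centre line; the grasp point (between the pads) lies 19 mm behind it (manip.grasp_offset is the distance from the TCP to the grasp point, in m); z points along the fingers, y is the line along which they close (so a half turn about z gives the same grasp; the last joint's range is limited). The gripper opens to 85 mm and grips with 20 to 120 N. Pads are 22 mm wide; open, the fingers measure 114 mm over their backs; the gripper's body (76 mm by 85 mm) begins 54 mm behind the grasp point. The pads swing forward as they close: fully open they stand 13 mm farther back than shut.
Start: joints at [-1.455, 0.053, 1.613, -0, 1.476, -0.119], TCP at [0.145, -0.608, 0.231] pointing down, gripper open.
Joint ranges: [-3.01, 3.01], [-1.01, 2.22], [0.06, 2.58], [-1.02, 4.17], [0.09, 2.62], [-3.14, 3.14]. Speed limits (rad/s): [2.57, 2.57, 3.14, 3.14, 3.14, 3.14].

### API

Orientations are given as a unit quaternion [w, x, y, z].
In Python, from plant import manip, eyes, job_done, models gives the robot as it stands.
- The arm moves only by the tool servo_tool, never from a script. Its argument "motion" is one flat list of numbers, 5 for each row, row after row: the opening, from -1 (shut) to 1 (fully open), then the shift along the tool's x, y, z normalised to -1 to 1, where 1 is 120 mm, then the turn about the tool's z normalised to -1 to 1, where 1 is 45 degrees. A call has 1 to 5 rows; each row is the pose to reach, as a shift and turn from the pose commanded when the call began, along the tool's axes at that moment; what a row does not reach only later rows make up. A row lasts 1/8 s, in which the tool goes at most 62.5 mm and 10.7 degrees, less where a joint would pass 70% of its speed; a pose out of reach is approached as far as the arm can. A call with a number of a shift or a turn outside -1 to 1 is refused whole. A call with a gripper value outside its range is refused whole. The fingers move at their own pace and stop on an object; the grip force is fixed at half the most. Time passes only in rows, so rows that repeat a pose let the fingers close. It gives the time, the measured TCP pose, the force, the opening and the grip force at its end, in the units of the state.
- manip.state(): the state, without advancing time (a new reading comes with each control period).
- eyes.grab_frame(name): name is "side" or "top"; returns (picture, depth): 420x560x3 uint8, red, green, blue; 420x560 float32, m along the optical axis (not along the pixel's ray), 0 where there is no reading.
- eyes.camera_params(name): a dict with "fov_y" (degrees; the focal length in pixels is half the picture's height over the tangent of half this angle, whatever the lens; pixels are square), "cx", "cy" (the principal point, pixels), "pose" (4x4, takes a point from camera to world coordinates). Camera axes: x right, y up, looking along -z (the intrinsics and any distortion apply to the point x, -y, -z); pixel columns grow to the right and rows downward; lengths in m; the calibration is good to about 2 mm. A picture is of the moment at which its call begins. camera_params takes no time and is no camera call.
- job_done(): hands the job in; it is judged then, once.
Trained networks look in the newest picture that a camera, given by its name, has taken for a name from the list of things; names that differ only in an ending like _2 or _b are one class to them, and where a whole thing is asked for, a point or a joint stands for the part that bears it (a point fixed in the world has none). Each returns a list of dicts, best first, with "p" (0 to 1); they miss things now and then, are a little off and sometimes report something else, mostly with a low value. They report only what shows in the picture. A call takes as long as a camera call.
- models.regions_of(camera, label): "mask" (420x560 bool, what is visible of it) and "pixel" ([column, row] in pixels, amid what is visible of it).
The state is a dict: "time": time; "joint_pos": joint angles; "joint_vel": joint speeds; "joint_efforts": joint torques, N m; "tool_pos": TCP position; "tool_rot": TCP orientation; "contact_force": force on the tool from outside, world axes, zero at the start; "ft_torque": the same for the moment, N m; "gripper_width": opening from 0.0 (shut) to 1.0 (fully open); "grasp_force": force on a finger pad.
Only numpy, scipy, OpenCV 4.12 (cv2) and the standard library are available. Lean on these libraries where they do the work, as an engineer would, in place of code of your own. Each camera call takes 0.05 s, during which the arm holds its last target. There are 200 camera calls.

## Working session

There is one attempt and no reset: what is moved stays moved. The work goes in short steps, Python scripts to look and compute and a tool call to move; the robot and the scene stay as the last step left them, time stands still between calls to the robot, and variables do not carry over. Pictures are saved under pics/ and viewed, at most 10 in all, crops included, and the job is handed in when it is done.

Besides the shell and the picture viewer there is one more tool, called after "Call:" in YAML: its name, and indented under it one key for each argument. servo_tool: Moves the arm, as the interface text tells. Its arguments: {"type":"object","properties":{"motion":{"type":"array","items":{"type":"number","minimum":-1,"maximum":1}}},"required":["motion"]}

```bash
mkdir -p pics; cat > h.py <<'E'
import numpy as np, cv2
from plant import manip, eyes, job_done, models
def pts(cam, depth):
    c=eyes.camera_params(cam); f=210/np.tan(np.radians(c["fov_y"])/2)
    v,u=np.mgrid[0:420,0:560]; d=depth
    P=np.stack([(u-c["cx"])/f*d,-(v-c["cy"])/f*d,-d,np.ones_like(d)],-1)@np.array(c["pose"]).T
    return P[...,:3]
def save(cam,name):
    im,d=eyes.grab_frame(cam); cv2.imwrite(f"pics/{name}.png",im[...,::-1]); return im,pts(cam,d),d
E
python3 - <<'E'
from h import *
print(eyes.camera_params("top"),eyes.camera_params("side"))
for cam in("top","side"):
    im,P,d=save(cam,cam+"0"); np.save(cam+"P.npy",P)
    for l in ("box_a","drawer","drawer_handle","crate_in","disc","filler","driver"):
        for r in models.regions_of(cam,l):
            m=r["mask"]&(d>0)
            if m.sum()<20: continue
            Q=P[m]; zt=np.percentile(Q[:,2],95); T=Q[abs(Q[:,2]-zt)<.006]
            rc=cv2.minAreaRect((T[:,:2]*1000).astype(np.float32))
            print(cam,l,round(r["p"],2),np.round(r["pixel"]),m.sum(),"zt %.3f"%zt,"rect",np.round(rc[0]),np.round(rc[1]),round(rc[2],1))
print(manip.state())
E
```

```text
{'fov_y': 46.105842841310974, 'cx': 275.78487306060134, 'cy': 207.32195869601094, 'pose': array([[ 0.00412327,  0.98798185, -0.15451491,  0.43156871],
       [-0.99994393,  0.00558068,  0.00899959, -0.00747189],
       [ 0.00975373,  0.15446914,  0.98794947,  1.18128865],
       [ 0.        ,  0.        ,  0.        ,  1.        ]])} {'fov_y': 51.348421426621684, 'cx': 280.8032164289781, 'cy': 209.42949912221545, 'pose': array([[-0.78116879,  0.36920502, -0.50345107,  0.09883949],
       [-0.62427242, -0.45198146,  0.63717872,  0.64125658],
       [ 0.00769903,  0.81203474,  0.58355831,  0.68991657],
       [ 0.        ,  0.        ,  0.        ,  1.        ]])}
top box_a 0.65 [314. 281.] 1029 zt 0.051 rect [ 437. -109.] [55. 96.] 7.4
top box_a 0.55 [277. 198.] 1119 zt 0.051 rect [630. -24.] [96. 56.] 72.1
top drawer 0.75 [ 89. 235.] 11539 zt 0.176 rect [528. 373.] [253. 175.] 89.2
top drawer_handle 0.73 [338. 170.] 745 zt 0.078 rect [ 694. -171.] [57. 57.] 20.4
top drawer_handle 0.64 [ 91. 233.] 11645 zt 0.176 rect [528. 373.] [254. 175.] 89.2
top crate_in 0.88 [423. 253.] 13427 zt 
[... 1038 characters left out ...]
'joint_pos': array([-1.45500408e+00,  5.26681113e-02,  1.61287930e+00,  1.44334791e-05,
        1.47598004e+00, -1.18990160e-01]), 'joint_vel': array([-0.00055525,  0.00117058,  0.00052403,  0.00058024, -0.00102811,
        0.00109014]), 'joint_efforts': array([-1.00368838e-03, -3.93639600e+01, -3.70442820e+01, -1.30437325e-04,
        4.92550207e-04, -8.47212135e-06]), 'tool_pos': array([ 0.1454045 , -0.60784698,  0.23133574]), 'tool_rot': array([3.26115656e-05, 9.93117642e-01, 1.17121087e-01, 7.13221102e-06]), 'contact_force': array([-0.33765184,  0.36952706,  0.42698379]), 'ft_torque': array([-0.02357363, -0.00187781, -0.02302532]), 'grasp_force': 0.0, 'gripper_width': 1.0040780009590131}
```

```bash
python3 -c "
import cv2,numpy as np
a=cv2.imread('pics/top0.png');b=cv2.imread('pics/side0.png')
cv2.imwrite('pics/both0.png',cv2.resize(np.vstack([a,b]),None,fx=.71,fy=.71))"
```

```text
(no output)
```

View pics/top0.png

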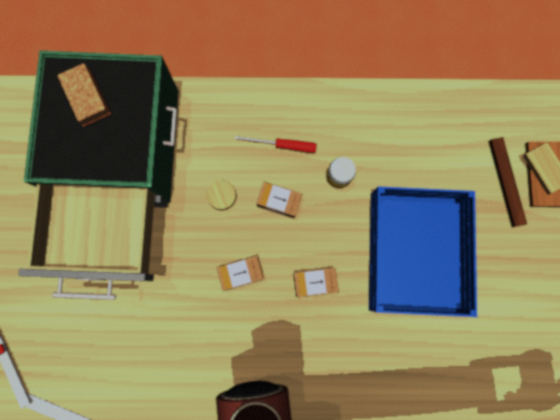

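View pics/side0.png

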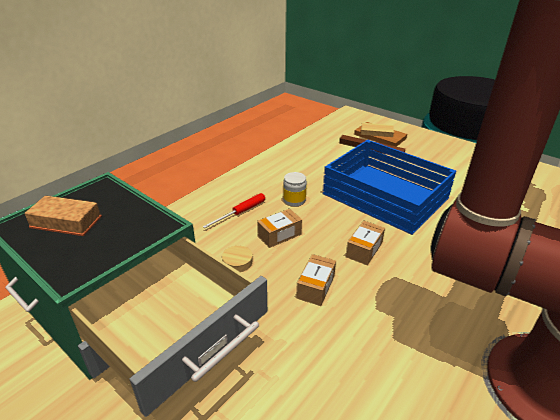

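The top view shows cartons at (241,272), (317,282) and (280,199), and the crate at (423,253). The open drawer's front is at row 272 with its handle at (85,295). The disc, tin and driver are at (222,195), (342,171) and (277,145). The box rectangles match the given sizes. Next I'll measure the drawer.

```bash
python3 - <<'E'
from h import *
P=np.load("topP.npy"); S=np.load("sideP.npy")
for n,A in(("top",P),("side",S)):
    Q=A.reshape(-1,3); Q=Q[(Q[:,1]>.15)&(Q[:,0]<1)&(Q[:,0]>.3)]
    c=Q[(Q[:,2]>.183)&(Q[:,2]<.2)]; r=cv2.minAreaRect((c[:,:2]*1000).astype(np.float32)); print(n,"cabtop",r,np.median(c[:,2]))
    b=Q[(Q[:,2]>.166)&(Q[:,2]<.182)&(Q[:,0]<.5)]; r=cv2.minAreaRect((b[:,:2]*1000).astype(np.float32)); print("front",r,len(b),np.median(b[:,2]))
    if len(b): print(np.polyfit(b[:,1],b[:,0],1))
    h=Q[(Q[:,2]>.12)&(Q[:,2]<.163)&(Q[:,0]<.425)]; 
    if len(h): print("handle",cv2.minAreaRect((h[:,:2]*1000).astype(np.float32)),np.percentile(h[:,2],[5,50,95]),len(h))
    f=Q[(Q[:,0]>.48)&(Q[:,0]<.55)&(Q[:,1]>.33)&(Q[:,1]<.41)]; print("floor z",np.median(f[:,2]))
    cf=c[np.abs(c[:,1]-.35)<.1]; 
    ys=np.arange(.26,.47,.02); print("cab front edge",[round(float(c[np.abs(c[:,1]-y)<.01][:,0].min()),3) for y in ys if (np.abs(c[:,1]-y)<.01).any()])
E
```

```text
top cabtop ((774.301025390625, 363.0902099609375), (262.4280700683594, 287.7012023925781), 87.95964813232422) 0.1913875401314531
front ((469.0806579589844, 374.4143371582031), (254.0747528076172, 59.061824798583984), 89.79299926757812) 1325 0.17585412519849442
[0.03471759 0.44110782]
handle ((412.5440368652344, 375.4838562011719), (129.8258514404297, 22.82127571105957), 89.09353637695312) [0.15209508 0.15575637 0.15901519] 392
floor z 0.10456473805072197
cab front edge [0.627, 0.628, 0.628, 0.629, 0.629, 0.631, 0.631, 0.632, 0.633, 0.633, 0.634]
side cabtop ((772.7595825195312, 364.3830871582031), (260.684814453125, 290.55450439453125), 88.12773895263672) 0.19163741226509093
front ((467.7204284667969, 376.22491455078125), (253.5016632080078, 64.00653839111328), 89.99580383300781) 2301 0.1766917983437234
[0.03186296 0.43655598]
handle ((411.36370849609375, 377.5494079589844), (129.65513610839844, 26.23046112060547), 89.97233581542969) [0.15155513 0.15614742 0.15827396] 749
floor z 0.10481764088979839
cab front edge [0.624, 0.625, 0.625, 0.626, 0.627, 0.628, 0.628, 0.629, 0.63, 0.631, 0.631]
```

Call:
servo_tool:
  motion: [1,0.5,-0.9,0,-0.24,1,0.9,-0.9,0,-0.48,1,0.9,-0.9,0,-0.7,1,0.9,-0.9,0,-0.8]

```text
time: 1.3
tool_pos: [0.2268, -0.4761, 0.2316]
tool_rot: [0.0, 0.907, 0.421, 0.0]
contact_force: [-0.0, -0.1, 0.7]
gripper_width: 1.003
grasp_force: 0.0
```

```bash
cat > plan.py <<'E'
import sys,json,numpy as np
# plan.py  'x y z yawdeg' 'x y z yaw' ...   (first = start; 's' = measured state)
a=sys.argv[1:]
if a[0]=='s':
    from plant import manip
    s=manip.state(); q=s["tool_rot"]; c=np.array([*s["tool_pos"],np.degrees(2*np.arctan2(q[2],q[1]))]); print("state",c.round(4),np.round(s["contact_force"],2))
else: c=np.array(a[0].split(),float)
for w in a[1:]:
    t=np.array(w.split(),float)
    for _ in range(12):
        r=np.radians(c[3]); X=np.array([np.cos(r),np.sin(r),0]);Y=np.array([np.sin(r),-np.cos(r),0]);R=np.array([X,Y,[0,0,-1]])
        d=t-c; d[3]=(d[3]+180)%360-180
        u=R@d[:3]/.12; k=-d[3]/45
        m=max(1,abs(u).max(),abs(k)); n=np.round(np.r_[u,k]/m,3)
        if abs(n).max()<.004: break
        c[:3]+=R.T@(n[:3]*.12); c[3]-=n[3]*45
        rows=max(np.linalg.norm(n[:3])*.12/.0625,abs(n[3])*45/10.7)
        print([float(x) for x in n],"rows %.1f"%rows, "->",c.round(3))
        if m==1: break
    print('--')
E
python3 plan.py s '.437 -.1075 .2 97' '.437 -.1075 .012 97' '.437 -.1075 .16 97'
```

```text
state [ 0.2268 -0.4761  0.2316 49.8092] [-0.03 -0.06  0.67]
[1.0, -0.185, 0.076, -0.302] rows 2.0 -> [ 0.287 -0.37   0.222 63.399]
[1.0, 0.054, 0.074, -0.297] rows 1.9 -> [ 0.347 -0.266  0.214 76.764]
[1.0, 0.296, 0.078, -0.309] rows 2.0 -> [ 0.409 -0.157  0.204 90.669]
[0.41, 0.24, 0.035, -0.141] rows 0.9 -> [ 0.437 -0.107  0.2   97.014]
--
[-0.0, -0.0, 1.0, 0.0] rows 1.9 -> [ 4.3700e-01 -1.0700e-01  8.0000e-02  9.7014e+01]
[-0.0, -0.0, 0.567, 0.0] rows 1.1 -> [ 4.3700e-01 -1.0700e-01  1.2000e-02  9.7014e+01]
--
[-0.0, -0.0, -1.0, 0.0] rows 1.9 -> [ 0.437 -0.107  0.132 97.014]
[-0.0, -0.0, -0.234, 0.0] rows 0.4 -> [ 0.437 -0.107  0.16  97.014]
--
```

Call:
servo_tool:
  motion: [1,1,-0.185,0.076,-0.302,1,1,-0.185,0.076,-0.302,1,1,-0.185,0.076,-0.302]

```text
time: 1.68
tool_pos: [0.2878, -0.3693, 0.2218]
tool_rot: [-0.0, 0.851, 0.525, 0.0]
contact_force: [-0.3, 0.0, 0.3]
gripper_width: 1.004
grasp_force: 0.0
```

Call:
servo_tool:
  motion: [1,1,0.054,0.074,-0.297,1,1,0.054,0.074,-0.297,1,1,0.054,0.074,-0.297]

```text
time: 2.05
tool_pos: [0.3477, -0.2661, 0.2132]
tool_rot: [0.0, 0.784, 0.62, 0.0]
contact_force: [-0.3, -0.3, -0.2]
gripper_width: 1.002
grasp_force: 0.0
```

Call:
servo_tool:
  motion: [1,1,0.296,0.078,-0.309,1,1,0.296,0.078,-0.309,1,1,0.296,0.078,-0.309]

```text
time: 2.42
tool_pos: [0.4104, -0.158, 0.2039]
tool_rot: [-0.0, 0.703, 0.711, 0.0]
contact_force: [-0.6, -1.5, -0.2]
gripper_width: 1.002
grasp_force: 0.0
```

Call:
servo_tool:
  motion: [1,0.41,0.24,0.035,-0.141,1,0.41,0.24,0.035,-0.141,1,0.41,0.24,0.035,-0.141,1,0.41,0.24,0.035,-0.141]

```text
time: 2.92
tool_pos: [0.4376, -0.1121, 0.1999]
tool_rot: [0.0, 0.666, 0.746, -0.0]
contact_force: [-0.1, 0.2, -1.1]
gripper_width: 1.0
grasp_force: 0.0
```

```bash
python3 plan.py s '.437 -.1075 .012 97' '.437 -.1075 .16 97'
```

```text
state [ 0.4376 -0.1121  0.1999 96.4786] [-0.11  0.23 -1.14]
[0.024, -0.0, 1.0, -0.007] rows 1.9 -> [ 4.3700e-01 -1.0900e-01  8.0000e-02  9.6794e+01]
[0.014, -0.0, 0.566, -0.005] rows 1.1 -> [ 4.3700e-01 -1.0800e-01  1.2000e-02  9.7019e+01]
--
[0.0, -0.0, -1.0, 0.0] rows 1.9 -> [ 0.437 -0.108  0.132 97.019]
[0.0, -0.0, -0.233, 0.0] rows 0.4 -> [ 0.437 -0.108  0.16  97.019]
--
```

Call:
servo_tool:
  motion: [1,0.03,0,1,0,1,0.03,0,1,0,1,0.03,0,1,0]

```text
time: 3.3
tool_pos: [0.4331, -0.1062, 0.0751]
tool_rot: [-0.005, 0.666, 0.746, -0.002]
contact_force: [0.6, 0.3, -0.6]
gripper_width: 0.998
grasp_force: 0.0
```

Call:
servo_tool:
  motion: [1,0,0,0.3,0,1,0,0,0.56,0,1,0,0,0.56,0,1,0,0,0.56,0]

```text
time: 3.8
tool_pos: [0.4395, -0.1081, 0.0154]
tool_rot: [0.002, 0.665, 0.747, 0.001]
contact_force: [-0.4, -0.1, -0.1]
gripper_width: 1.0
grasp_force: 0.0
```

Call:
servo_tool:
  motion: [-1,0,0,0,0,-1,0,0,0,0,-1,0,0,0,0,-1,0,0,0,0,-1,0,0,0,0]

```text
time: 4.42
tool_pos: [0.439, -0.1075, 0.0145]
tool_rot: [0.002, 0.665, 0.747, 0.0]
contact_force: [-0.1, 0.2, 5.1]
gripper_width: 0.645
grasp_force: 64.6
```

Call:
servo_tool:
  motion: [-1,0,0,-0.3,0,-1,0,0,-0.6,0,-1,0,0,-0.9,0,-1,0,0,-0.9,0,-1,0,0,-0.9,0]

```text
time: 5.05
tool_pos: [0.4369, -0.1065, 0.1197]
tool_rot: [-0.001, 0.665, 0.747, -0.0]
contact_force: [0.5, 0.2, -0.7]
gripper_width: 0.642
grasp_force: 63.8
```

```bash
python3 plan.py s; python3 plan.py '.437 -.108 .12 97' '.447 -.28 .20 88' '.447 -.34 .2 88' '.447 -.35 .03 88' ; python3 plan.py '.437 -.108 .12 97' '.50 .22 .25 92' '.544 .372 .21 92' '.544 .372 .125 92'
```

```text
state [ 0.4369 -0.1065  0.1197 96.6632] [ 0.49  0.18 -0.7 ]
[-1.0, -0.064, -0.465, 0.14] rows 2.1 -> [ 0.444 -0.228  0.176 90.7  ]
[-0.433, 0.02, -0.202, 0.06] rows 0.9 -> [ 0.447 -0.28   0.2   88.   ]
--
[-0.5, 0.017, 0.0, -0.0] rows 1.0 -> [ 0.447 -0.34   0.2   88.   ]
--
[-0.059, 0.002, 1.0, -0.0] rows 1.9 -> [ 4.47e-01 -3.47e-01  8.00e-02  8.80e+01]
[-0.024, 0.001, 0.417, -0.0] rows 0.8 -> [ 4.47e-01 -3.50e-01  3.00e-02  8.80e+01]
--
[1.0, 0.322, -0.409, 0.042] rows 2.2 -> [4.610e-01 1.600e-02 1.690e-01 9.511e+01]
[1.0, 0.287, -0.405, 0.041] rows 2.1 -> [ 0.484  0.138  0.218 93.265]
[0.671, 0.169, -0.269, 0.028] rows 1.4 -> [ 0.5    0.22   0.25  92.005]
--
[1.0, 0.328, 0.266, 0.0] rows 2.1 -> [ 0.535  0.341  0.218 92.005]
[0.253, 0.083, 0.067, 0.0] rows 0.5 -> [ 0.544  0.372  0.21  92.005]
--
[0.0, -0.0, 0.708, 0.0] rows 1.4 -> [ 0.544  0.372  0.125 92.005]
--
```

Call:
servo_tool:
  motion: [-1,-0.8,-0.064,-0.465,0.14,-1,-1,-0.064,-0.465,0.14,-1,-1,-0.064,-0.465,0.14]

```text
time: 5.42
tool_pos: [0.4438, -0.2297, 0.1766]
tool_rot: [0.0, 0.706, 0.708, -0.0]
contact_force: [-0.2, 0.7, 0.4]
gripper_width: 0.642
grasp_force: 63.7
```

Call:
servo_tool:
  motion: [-1,-0.5,0.02,-0.2,0.06,-1,-0.93,0.036,-0.2,0.06,-1,-0.93,0.036,-0.2,0.06]

```text
time: 5.8
tool_pos: [0.4479, -0.34, 0.1979]
tool_rot: [-0.002, 0.722, 0.691, -0.0]
contact_force: [-0.3, 0.7, -0.6]
gripper_width: 0.649
grasp_force: 63.7
```

Call:
servo_tool:
  motion: [-1,-0.06,0,0.5,0,-1,-0.06,0,1,0,-1,-0.06,0,1,0]

```text
time: 6.18
tool_pos: [0.4442, -0.34, 0.0725]
tool_rot: [-0.008, 0.721, 0.693, 0.0]
contact_force: [-0.7, 0.3, -0.6]
gripper_width: 0.644
grasp_force: 63.8
```

Call:
servo_tool:
  motion: [-1,0,0,0.3,0,-1,0,0,0.43,0,-1,0,0,0.43,0]

```text
time: 6.55
tool_pos: [0.4484, -0.345, 0.0289]
tool_rot: [-0.001, 0.721, 0.693, 0.0]
contact_force: [0.8, -0.0, -0.7]
gripper_width: 0.648
grasp_force: 63.8
```

Call:
servo_tool:
  motion: [1,0,0,0,0,1,0,0,0,0,1,0,0,0,0,1,0,0,0,0]

```text
time: 7.05
tool_pos: [0.4486, -0.3458, 0.0292]
tool_rot: [0.0, 0.721, 0.692, 0.0]
contact_force: [-0.1, -0.5, -0.0]
gripper_width: 0.994
grasp_force: 0.0
```

Call:
servo_tool:
  motion: [1,0,0,-0.5,0,1,0,0,-1,0,1,0,0,-1,0]

```text
time: 7.42
tool_pos: [0.4515, -0.3486, 0.156]
tool_rot: [0.006, 0.721, 0.693, 0.0]
contact_force: [0.1, -0.1, 0.1]
gripper_width: 1.003
grasp_force: 0.0
```

```bash
python3 plan.py s '.448 -.22 .2 95' '.457 .066 .18 106.5' '.457 .066 .012 106.5'
```

```text
state [ 0.4515 -0.3486  0.156  87.6612] [ 0.09 -0.07  0.12]
[1.0, -0.068, -0.343, -0.152] rows 2.0 -> [ 0.448 -0.228  0.197 94.501]
[0.07, 0.004, -0.024, -0.011] rows 0.1 -> [ 0.448 -0.22   0.2   94.996]
--
[1.0, 0.119, 0.071, -0.108] rows 1.9 -> [ 4.5200e-01 -9.9000e-02  1.9200e-01  9.9856e+01]
[1.0, 0.206, 0.071, -0.109] rows 2.0 -> [4.56000e-01 2.30000e-02 1.83000e-01 1.04761e+02]
[0.341, 0.102, 0.025, -0.039] rows 0.7 -> [4.57000e-01 6.60000e-02 1.80000e-01 1.06516e+02]
--
[0.0, -0.0, 1.0, 0.0] rows 1.9 -> [4.57000e-01 6.60000e-02 6.00000e-02 1.06516e+02]
[0.0, -0.0, 0.4, 0.0] rows 0.8 -> [4.57000e-01 6.60000e-02 1.20000e-02 1.06516e+02]
--
```

Call:
servo_tool:
  motion: [1,1,-0.068,-0.343,-0.152,1,1,-0.068,-0.343,-0.152,1,1,-0.068,-0.343,-0.152]

```text
time: 7.8
tool_pos: [0.4456, -0.223, 0.1907]
tool_rot: [0.001, 0.677, 0.736, 0.0]
contact_force: [-0.0, -0.5, 0.3]
gripper_width: 1.004
grasp_force: 0.0
```

Call:
servo_tool:
  motion: [1,1,0.119,0.071,-0.108,1,1,0.119,0.071,-0.108,1,1,0.119,0.071,-0.108]

```text
time: 8.18
tool_pos: [0.4493, -0.1021, 0.1795]
tool_rot: [-0.001, 0.645, 0.764, -0.0]
contact_force: [0.0, 0.1, -0.4]
gripper_width: 1.003
grasp_force: 0.0
```

Call:
servo_tool:
  motion: [1,1,0.206,0.071,-0.109,1,1,0.206,0.071,-0.109,1,1,0.206,0.071,-0.109]

```text
time: 8.55
tool_pos: [0.4545, 0.0197, 0.1715]
tool_rot: [-0.001, 0.612, 0.791, -0.001]
contact_force: [-0.5, -0.1, -0.0]
gripper_width: 1.0
grasp_force: 0.0
```

Call:
servo_tool:
  motion: [1,0.4,0.102,0.025,-0.05,1,0.4,0.102,0.025,-0.05,1,0.4,0.102,0.025,-0.05,1,0.4,0.102,0.025,-0.05]

```text
time: 9.05
tool_pos: [0.4552, 0.0657, 0.1698]
tool_rot: [0.0, 0.599, 0.801, -0.0]
contact_force: [0.4, 0.1, 0.6]
gripper_width: 1.001
grasp_force: 0.0
```

```bash
python3 plan.py s '.457 .066 .012 106.5'
```

```text
state [4.552000e-01 6.570000e-02 1.698000e-01 1.063703e+02] [0.39 0.07 0.55]
[-0.002, 0.011, 1.0, -0.002] rows 1.9 -> [4.5700e-01 6.6000e-02 5.0000e-02 1.0646e+02]
[0.0, 0.004, 0.315, -0.001] rows 0.6 -> [4.57000e-01 6.60000e-02 1.20000e-02 1.06505e+02]
--
```

Call:
servo_tool:
  motion: [1,0,0.015,0.6,0,1,0,0.015,1,0,1,0,0.015,1,0]

```text
time: 9.43
tool_pos: [0.4522, 0.0668, 0.0451]
tool_rot: [-0.005, 0.599, 0.801, -0.003]
contact_force: [0.2, -0.9, 0.6]
gripper_width: 0.997
grasp_force: 0.0
```

Call:
servo_tool:
  motion: [1,0,0,0.3,0,1,0,0,0.3,0,1,0,0,0.3,0]

```text
time: 9.8
tool_pos: [0.4587, 0.0675, 0.0166]
tool_rot: [0.002, 0.598, 0.801, 0.001]
contact_force: [-0.2, -0.4, 1.1]
gripper_width: 1.002
grasp_force: 0.0
```

Call:
servo_tool:
  motion: [-1,0,0,0,0,-1,0,0,0,0,-1,0,0,0,0,-1,0,0,0,0,-1,0,0,0,0]

```text
time: 10.42
tool_pos: [0.4572, 0.0676, 0.0156]
tool_rot: [0.0, 0.598, 0.801, -0.0]
contact_force: [-3.7, -1.9, 6.9]
gripper_width: 0.643
grasp_force: 66.9
```

Call:
servo_tool:
  motion: [-1,0,0,-0.3,0,-1,0,0,-0.6,0,-1,0,0,-0.9,0,-1,0,0,-0.9,0,-1,0,0,-0.9,0]

```text
time: 11.05
tool_pos: [0.455, 0.0679, 0.1195]
tool_rot: [-0.002, 0.598, 0.801, -0.001]
contact_force: [-1.3, -0.7, -7.2]
gripper_width: 0.644
grasp_force: 68.5
```

```bash
python3 plan.py s '.50 .22 .25 92' '.544 .372 .21 92' '.544 .372 .13 92' ; python3 plan.py s '.52 -.12 .2 92' '.57 -.34 .2 87.6' '.57 -.353 .03 87.6'
```

```text
state [4.550000e-01 6.790000e-02 1.195000e-01 1.065184e+02] [-1.33 -0.72 -7.23]
[1.0, 0.649, -0.981, 0.291] rows 3.0 -> [ 0.496  0.205  0.237 93.423]
[0.122, 0.044, -0.106, 0.032] rows 0.3 -> [ 0.5    0.22   0.25  91.983]
--
[1.0, 0.328, 0.266, -0.0] rows 2.1 -> [ 0.535  0.341  0.218 91.983]
[0.253, 0.083, 0.067, -0.0] rows 0.5 -> [ 0.544  0.372  0.21  91.983]
--
[0.0, -0.0, 0.667, -0.0] rows 1.3 -> [ 0.544  0.372  0.13  91.983]
--
state [4.550000e-01 6.790000e-02 1.195000e-01 1.065184e+02] [-1.33 -0.72 -7.23]
[-1.0, 0.045, -0.405, 0.195] rows 2.1 -> [ 4.9400e-01 -4.6000e-02  1.6800e-01  9.7743e+01]
[-0.643, 0.129, -0.266, 0.128] rows 1.4 -> [ 0.52  -0.12   0.2   91.983]
--
[-1.0, 0.191, 0.0, 0.053] rows 2.0 -> [ 0.547 -0.239  0.2   89.598]
[-0.839, 0.197, 0.0, 0.044] rows 1.7 -> [ 0.57  -0.34   0.2   87.618]
--
[-0.076, 0.003, 1.0, 0.0] rows 1.9 -> [ 5.7000e-01 -3.4900e-01  8.0000e-02  8.7618e+01]
[-0.032, 0.001, 0.417, 0.0] rows 0.8 -> [ 5.7000e-01 -3.5300e-01  3.0000e-02  8.7618e+01]
--
```

The middle-left carton is the full one (7.2 N), so it goes to the drawer.

Call:
servo_tool:
  motion: [-1,0.3,0.2,-0.5,0.1,-1,0.6,0.45,-0.98,0.29,-1,1,0.65,-0.98,0.29,-1,1,0.65,-0.98,0.29,-1,1,0.65,-0.98,0.29]

```text
time: 11.68
tool_pos: [0.496, 0.205, 0.2361]
tool_rot: [-0.001, 0.685, 0.729, -0.003]
contact_force: [0.4, -0.0, -6.8]
gripper_width: 0.645
grasp_force: 68.7
```

Call:
servo_tool:
  motion: [-1,0.5,0.15,-0.1,0.03,-1,1,0.3,-0.1,0.03,-1,1,0.3,-0.1,0.03]

```text
time: 12.05
tool_pos: [0.5253, 0.3283, 0.2477]
tool_rot: [-0.001, 0.693, 0.721, -0.002]
contact_force: [0.1, -1.7, -7.4]
gripper_width: 0.645
grasp_force: 68.6
```

```bash
python3 plan.py s '.544 .372 .225 92' '.544 .372 .13 92' 
```

```text
state [ 0.5253  0.3283  0.2477 92.2414] [ 0.11 -1.74 -7.39]
[0.357, 0.17, 0.189, 0.005] rows 0.8 -> [ 0.544  0.372  0.225 92.016]
--
[0.0, -0.0, 0.792, 0.0] rows 1.5 -> [ 0.544  0.372  0.13  92.016]
--
```

Call:
servo_tool:
  motion: [-1,0.36,0.17,0.19,0,-1,0.36,0.17,0.19,0,-1,0.36,0.17,0.19,0]

```text
time: 12.42
tool_pos: [0.5443, 0.369, 0.2263]
tool_rot: [-0.0, 0.694, 0.72, -0.002]
contact_force: [0.7, 0.0, -5.9]
gripper_width: 0.643
grasp_force: 68.6
```

Call:
servo_tool:
  motion: [-1,0,0,0.25,0,-1,0,0,0.5,0,-1,0,0,0.7,0,-1,0,0,0.7,0,-1,0,0,0.7,0]

```text
time: 13.05
tool_pos: [0.5457, 0.3705, 0.1466]
tool_rot: [0.0, 0.694, 0.72, 0.001]
contact_force: [0.6, 0.0, -5.8]
gripper_width: 0.646
grasp_force: 68.6
```

```bash
python3 plan.py s '.544 .372 .122 92' 
```

```text
state [ 0.5457  0.3705  0.1466 92.0577] [ 0.55  0.   -5.84]
[0.013, -0.014, 0.205, 0.001] rows 0.4 -> [ 0.544  0.372  0.122 92.013]
--
```

Call:
servo_tool:
  motion: [-1,0,0,0.08,0,-1,0,0,0.15,0,-1,0,0,0.18,0,-1,0,0,0.18,0]

```text
time: 13.55
tool_pos: [0.5444, 0.3708, 0.1223]
tool_rot: [-0.0, 0.694, 0.72, -0.001]
contact_force: [0.2, 0.3, -6.6]
gripper_width: 0.643
grasp_force: 68.9
```

Call:
servo_tool:
  motion: [-1,0,0,0.01,0,-1,0,0,0.02,0,-1,0,0,0.02,0]

```text
time: 13.92
tool_pos: [0.545, 0.3709, 0.1208]
tool_rot: [0.0, 0.694, 0.72, 0.0]
contact_force: [-0.3, 0.3, -6.2]
gripper_width: 0.643
grasp_force: 69.0
```

Call:
servo_tool:
  motion: [-1,0,0,0.01,0,-1,0,0,0.015,0,-1,0,0,0.015,0]

```text
time: 14.3
tool_pos: [0.5458, 0.371, 0.1207]
tool_rot: [0.001, 0.694, 0.72, 0.001]
contact_force: [-0.6, -2.9, 3.7]
gripper_width: 0.645
grasp_force: 70.2
```

Call:
servo_tool:
  motion: [-1,0,0,0.01,0,-1,0,0,0.01,0,-1,0,0,0.01,0]

```text
time: 14.68
tool_pos: [0.5466, 0.371, 0.1208]
tool_rot: [0.001, 0.694, 0.72, 0.002]
contact_force: [-1.0, -4.4, 6.6]
gripper_width: 0.645
grasp_force: 70.7
```

Call:
servo_tool:
  motion: [1,0,0,-0.01,0,1,0,0,-0.01,0,1,0,0,-0.01,0,1,0,0,-0.01,0]

```text
time: 15.18
tool_pos: [0.5447, 0.371, 0.1186]
tool_rot: [-0.0, 0.694, 0.72, -0.0]
contact_force: [0.1, -0.2, -0.6]
gripper_width: 0.999
grasp_force: 0.0
```

Call:
servo_tool:
  motion: [1,0,0,-0.3,0,1,0,0,-0.7,0,1,0,0,-1,0,1,0,0,-1,0]

```text
time: 15.68
tool_pos: [0.5467, 0.372, 0.2438]
tool_rot: [0.001, 0.694, 0.72, 0.004]
contact_force: [1.1, 0.1, 0.4]
gripper_width: 1.001
grasp_force: 0.0
```

```bash
python3 plan.py s '.57 .22 .25 88' '.629 -.0235 .17 72' '.629 -.0235 .012 72'
```

```text
state [ 0.5467  0.372   0.2438 92.1191] [1.12 0.05 0.41]
[-1.0, 0.116, -0.04, 0.072] rows 1.9 -> [ 0.565  0.253  0.249 88.879]
[-0.271, 0.047, -0.011, 0.02] rows 0.5 -> [ 0.57   0.22   0.25  87.979]
--
[-1.0, 0.28, 0.331, 0.177] rows 2.1 -> [ 0.599  0.099  0.21  80.014]
[-0.961, 0.42, 0.335, 0.178] rows 2.1 -> [ 6.2900e-01 -2.3000e-02  1.7000e-01  7.2004e+01]
--
[-0.0, -0.0, 1.0, 0.0] rows 1.9 -> [ 6.2900e-01 -2.3000e-02  5.0000e-02  7.2004e+01]
[-0.0, -0.0, 0.317, 0.0] rows 0.6 -> [ 6.2900e-01 -2.3000e-02  1.2000e-02  7.2004e+01]
--
```

Call:
servo_tool:
  motion: [1,-1,0.116,-0.08,0.072,1,-1,0.116,-0.08,0.072,1,-1,0.116,-0.08,0.072]

```text
time: 16.05
tool_pos: [0.5634, 0.2482, 0.2471]
tool_rot: [-0.0, 0.716, 0.698, -0.001]
contact_force: [-0.3, 0.8, 1.2]
gripper_width: 1.001
grasp_force: 0.0
```

Call:
servo_tool:
  motion: [1,-0.27,0.047,0,0.02,1,-0.27,0.047,0,0.02]

```text
time: 16.3
tool_pos: [0.5678, 0.2182, 0.2468]
tool_rot: [-0.001, 0.72, 0.694, -0.001]
contact_force: [0.1, -0.4, -0.2]
gripper_width: 0.997
grasp_force: 0.0
```

Call:
servo_tool:
  motion: [1,-1,0.28,0.33,0.177,1,-1,0.28,0.33,0.177,1,-1,0.28,0.33,0.177]

```text
time: 16.68
tool_pos: [0.5966, 0.0961, 0.2056]
tool_rot: [-0.002, 0.767, 0.642, -0.002]
contact_force: [0.6, -0.1, 0.1]
gripper_width: 0.997
grasp_force: 0.0
```

Call:
servo_tool:
  motion: [1,-0.96,0.42,0.33,0.178,1,-0.96,0.42,0.33,0.178,1,-0.96,0.42,0.33,0.178,1,-0.96,0.42,0.33,0.178]

```text
time: 17.18
tool_pos: [0.6272, -0.023, 0.1688]
tool_rot: [-0.001, 0.809, 0.588, 0.0]
contact_force: [0.6, 0.8, 0.8]
gripper_width: 1.003
grasp_force: 0.0
```

```bash
python3 plan.py s '.629 -.0235 .012 72'; python3 - <<'E'
from h import *
save("side","side1")
E
```

```text
state [ 6.27200e-01 -2.30000e-02  1.68800e-01  7.20276e+01] [0.55 0.8  0.77]
[0.001, 0.012, 1.0, 0.0] rows 1.9 -> [ 6.2900e-01 -2.3000e-02  4.9000e-02  7.2028e+01]
[-0.0, 0.004, 0.307, 0.001] rows 0.6 -> [ 6.2900e-01 -2.4000e-02  1.2000e-02  7.1983e+01]
--
```

View pics/side1.png

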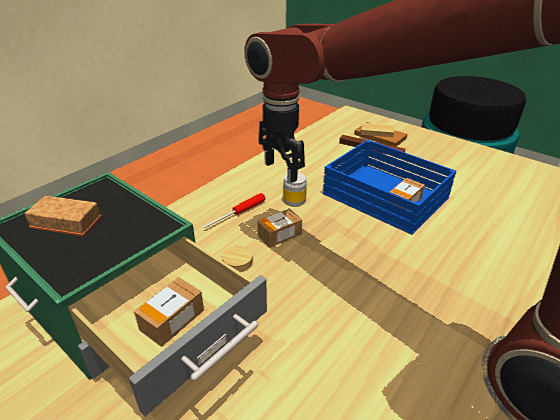

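The full carton lies flat in the drawer at (170,312), and the first empty is in the crate at (408,188). The gripper is above the third carton at (280,228).

Call:
servo_tool:
  motion: [1,0,0.012,0.6,0,1,0,0.012,1,0,1,0,0.012,1,0]

```text
time: 17.6
tool_pos: [0.6241, -0.022, 0.0441]
tool_rot: [-0.004, 0.808, 0.589, -0.004]
contact_force: [0.2, -0.3, -0.2]
gripper_width: 1.0
grasp_force: 0.0
```

Call:
servo_tool:
  motion: [1,0,0,0.3,0,1,0,0,0.3,0,1,0,0,0.3,0]

```text
time: 17.98
tool_pos: [0.6305, -0.0244, 0.0165]
tool_rot: [0.001, 0.809, 0.588, 0.002]
contact_force: [0.1, -0.6, -0.1]
gripper_width: 1.004
grasp_force: 0.0
```

Call:
servo_tool:
  motion: [-1,0,0,0,0,-1,0,0,0,0,-1,0,0,0,0,-1,0,0,0,0,-1,0,0,0,0]

```text
time: 18.6
tool_pos: [0.6302, -0.025, 0.0155]
tool_rot: [0.001, 0.809, 0.588, 0.001]
contact_force: [0.1, 0.5, 5.5]
gripper_width: 0.65
grasp_force: 65.1
```

Call:
servo_tool:
  motion: [-1,0,0,-0.5,0,-1,0,0,-1,0,-1,0,0,-1,0,-1,0,0,-1,0]

```text
time: 19.1
tool_pos: [0.6281, -0.0248, 0.133]
tool_rot: [-0.0, 0.809, 0.588, -0.0]
contact_force: [0.3, 0.5, -0.4]
gripper_width: 0.648
grasp_force: 64.3
```

```bash
python3 plan.py s '.59 -.15 .2 80' '.571 -.34 .2 87.6' '.571 -.353 .03 87.6'
```

```text
state [ 6.281e-01 -2.480e-02  1.330e-01  7.199e+01] [ 0.28  0.47 -0.44]
[-1.0, 0.019, -0.512, -0.163] rows 2.2 -> [ 0.593 -0.14   0.194 79.325]
[-0.09, -0.01, -0.047, -0.015] rows 0.2 -> [ 0.59 -0.15  0.2  80.  ]
--
[-1.0, 0.075, 0.0, -0.106] rows 1.9 -> [ 0.578 -0.27   0.2   84.77 ]
[-0.588, -0.005, 0.0, -0.063] rows 1.1 -> [ 0.571 -0.34   0.2   87.605]
--
[-0.077, 0.003, 1.0, 0.0] rows 1.9 -> [ 5.7100e-01 -3.4900e-01  8.0000e-02  8.7605e+01]
[-0.032, 0.001, 0.417, 0.0] rows 0.8 -> [ 5.7100e-01 -3.5300e-01  3.0000e-02  8.7605e+01]
--
```

Call:
servo_tool:
  motion: [-1,-0.4,0.019,-0.5,-0.1,-1,-1,0.019,-0.52,-0.163,-1,-1,0.019,-0.52,-0.163]

```text
time: 19.48
tool_pos: [0.5921, -0.1418, 0.1943]
tool_rot: [-0.001, 0.771, 0.637, -0.001]
contact_force: [0.5, 0.2, -1.3]
gripper_width: 0.646
grasp_force: 64.2
```

Call:
servo_tool:
  motion: [-1,-1,0.06,-0.04,-0.12,-1,-1,0.06,-0.04,-0.12,-1,-1,0.06,-0.04,-0.12]

```text
time: 19.85
tool_pos: [0.5768, -0.2614, 0.1976]
tool_rot: [-0.002, 0.741, 0.672, -0.001]
contact_force: [-0.3, -0.3, -0.8]
gripper_width: 0.648
grasp_force: 64.2
```

Call:
servo_tool:
  motion: [-1,-0.73,-0.005,0,-0.063,-1,-0.73,-0.005,0,-0.063,-1,-0.73,-0.005,0,-0.063]

```text
time: 20.23
tool_pos: [0.5693, -0.3459, 0.1985]
tool_rot: [-0.002, 0.723, 0.691, 0.0]
contact_force: [0.7, 0.7, 0.3]
gripper_width: 0.645
grasp_force: 64.2
```

```bash
python3 plan.py s '.571 -.353 .03 87.6' '.571 -.353 .2 87.6' '.54 -.18 .24 89' '.5 0 .26 92' '.36 .37 .26 92' '.36 .37 .155 92'
```

```text
state [ 0.5693 -0.3459  0.1985 87.4597] [0.67 0.67 0.32]
[-0.041, 0.012, 1.0, -0.002] rows 1.9 -> [ 5.710e-01 -3.510e-01  7.800e-02  8.755e+01]
[-0.017, 0.005, 0.404, -0.001] rows 0.8 -> [ 5.7100e-01 -3.5300e-01  3.0000e-02  8.7595e+01]
--
[-0.0, -0.0, -1.0, -0.0] rows 1.9 -> [ 0.571 -0.353  0.15  87.595]
[-0.0, -0.0, -0.417, -0.0] rows 0.8 -> [ 0.571 -0.353  0.2   87.595]
--
[1.0, -0.223, -0.233, -0.022] rows 2.0 -> [ 0.549 -0.232  0.228 88.585]
[0.431, -0.088, -0.1, -0.009] rows 0.9 -> [ 0.54 -0.18  0.24 88.99]
--
[1.0, -0.241, -0.112, -0.045] rows 2.0 -> [ 5.1300e-01 -6.0000e-02  2.5300e-01  9.1015e+01]
[0.498, -0.102, -0.055, -0.022] rows 1.0 -> [ 0.5    0.     0.26  92.005]
--
[1.0, -0.339, 0.0, 0.0] rows 2.0 -> [ 0.455  0.119  0.26  92.005]
[1.0, -0.339, 0.0, 0.0] rows 2.0 -> [ 0.41   0.237  0.26  92.005]
[1.0, -0.338, 0.0, 0.0] rows 2.0 -> [ 0.366  0.356  0.26  92.005]
[0.122, -0.042, 0.0, 0.0] rows 0.2 -> [ 0.36   0.37   0.26  92.005]
--
[0.0, 0.0, 0.875, 0.0] rows 1.7 -> [ 0.36   0.37   0.155 92.005]
--
```

Call:
servo_tool:
  motion: [-1,-0.04,0.012,0.5,0,-1,-0.04,0.012,1,0,-1,-0.04,0.012,1,0]

```text
time: 20.6
tool_pos: [0.5672, -0.3456, 0.0729]
tool_rot: [-0.008, 0.721, 0.692, -0.001]
contact_force: [-0.6, 0.3, -0.6]
gripper_width: 0.64
grasp_force: 64.2
```

Call:
servo_tool:
  motion: [-1,-0.02,0,0.3,0,-1,-0.02,0,0.4,0,-1,-0.02,0,0.4,0]

```text
time: 20.98
tool_pos: [0.5715, -0.3528, 0.0334]
tool_rot: [0.0, 0.722, 0.692, 0.0]
contact_force: [-0.1, 0.6, -0.6]
gripper_width: 0.648
grasp_force: 64.2
```

Call:
servo_tool:
  motion: [1,0,0,0,0,1,0,0,0,0,1,0,0,0,0,1,0,0,0,0]

```text
time: 21.48
tool_pos: [0.5711, -0.3534, 0.0328]
tool_rot: [0.0, 0.722, 0.692, 0.0]
contact_force: [-0.8, 0.1, 0.7]
gripper_width: 1.0
grasp_force: 0.0
```

Call:
servo_tool:
  motion: [1,0,0,-0.5,0,1,0,0,-1,0,1,0,0,-1,0]

```text
time: 21.85
tool_pos: [0.5744, -0.3559, 0.1608]
tool_rot: [0.007, 0.722, 0.692, 0.001]
contact_force: [-0.4, -0.6, -0.2]
gripper_width: 1.0
grasp_force: 0.0
```

Call:
servo_tool:
  motion: [1,0,0,-0.6,0,-1,1,-0.22,-0.8,-0.022,-1,1,-0.22,-0.8,-0.022,-1,1,-0.22,-0.8,-0.022]

```text
time: 22.35
tool_pos: [0.5498, -0.2294, 0.2498]
tool_rot: [0.001, 0.715, 0.699, 0.001]
contact_force: [0.7, -0.1, 0.9]
gripper_width: 0.379
grasp_force: 0.0
```

Call:
servo_tool:
  motion: [-1,1,-0.23,-0.1,-0.03,-1,1,-0.23,-0.1,-0.03,-1,1,-0.23,-0.1,-0.03]

```text
time: 22.72
tool_pos: [0.5247, -0.1092, 0.2601]
tool_rot: [-0.0, 0.706, 0.708, 0.0]
contact_force: [-0.1, -0.7, -0.4]
gripper_width: 0.001
grasp_force: 0.0
```

```bash
python3 plan.py s '.36 .37 .25 92' '.36 .37 .135 92'; python3 - <<'E'
from h import *
save("top","top1")
for cam in("top",):
    im,d=eyes.grab_frame(cam);P=pts(cam,d)
    for l in ("box_a","disc","filler","driver"):
        for r in models.regions_of(cam,l):
            m=r["mask"]&(d>0); print(l,round(r["p"],2),np.round(r["pixel"]),np.median(P[m],0).round(3))
E
```

```text
state [ 0.5247 -0.1092  0.2601 90.1284] [-0.07 -0.69 -0.43]
[1.0, -0.341, 0.021, -0.01] rows 2.0 -> [4.8400e-01 1.1000e-02 2.5800e-01 9.0578e+01]
[1.0, -0.333, 0.021, -0.011] rows 2.0 -> [ 0.442  0.13   0.255 91.073]
[1.0, -0.323, 0.021, -0.01] rows 2.0 -> [ 0.401  0.25   0.253 91.523]
[1.0, -0.314, 0.021, -0.01] rows 2.0 -> [ 0.36   0.369  0.25  91.973]
[0.012, -0.004, 0.0, -0.001] rows 0.0 -> [ 0.36   0.37   0.25  92.018]
--
[0.0, 0.0, 0.959, 0.0] rows 1.8 -> [ 0.36   0.37   0.135 92.018]
--
box_a 0.93 [420. 222.] [ 0.569 -0.354  0.052]
box_a 0.88 [ 96. 229.] [0.545 0.364 0.152]
box_a 0.7 [418. 277.] [ 0.45  -0.344  0.052]
disc 0.89 [221. 195.] [0.641 0.113 0.022]
filler 0.76 [338. 168.] [ 0.698 -0.172  0.074]
driver 0.79 [293. 144.] [ 0.767 -0.063  0.022]
```

View pics/top1.png

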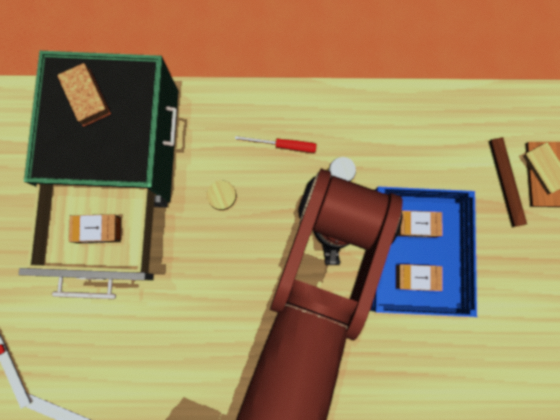

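Both empties lie flat in the crate at (420,222) and (418,277), and the full carton is in the drawer at (93,228). The bystanders haven't moved. Now for the drawer.

Call:
servo_tool:
  motion: [-1,1,-0.341,0.021,-0.01,-1,1,-0.341,0.021,-0.01,-1,1,-0.341,0.021,-0.01]

```text
time: 23.4
tool_pos: [0.4836, 0.0104, 0.2576]
tool_rot: [-0.0, 0.704, 0.71, 0.0]
contact_force: [0.6, -0.4, 0.6]
gripper_width: -0.001
grasp_force: 0.0
```

Call:
servo_tool:
  motion: [-1,1,-0.333,0.021,-0.01,-1,1,-0.333,0.021,-0.01,-1,1,-0.333,0.021,-0.01]

```text
time: 23.78
tool_pos: [0.4432, 0.13, 0.2553]
tool_rot: [-0.0, 0.701, 0.714, 0.0]
contact_force: [-0.1, -1.5, -0.5]
gripper_width: -0.001
grasp_force: 0.0
```

Call:
servo_tool:
  motion: [-1,1,-0.323,0.021,-0.01,-1,1,-0.323,0.021,-0.01,-1,1,-0.323,0.021,-0.01]

```text
time: 24.15
tool_pos: [0.4031, 0.2491, 0.2527]
tool_rot: [-0.0, 0.698, 0.716, -0.0]
contact_force: [0.3, -0.1, -1.1]
gripper_width: -0.001
grasp_force: 0.0
```

Call:
servo_tool:
  motion: [-1,1,-0.314,0.021,-0.01,-1,1,-0.314,0.021,-0.01,-1,1,-0.314,0.021,-0.01,-1,1,-0.314,0.021,-0.01]

```text
time: 24.65
tool_pos: [0.3645, 0.3655, 0.2501]
tool_rot: [0.001, 0.697, 0.717, -0.0]
contact_force: [0.5, -0.5, 1.2]
gripper_width: -0.001
grasp_force: 0.0
```

```bash
python3 plan.py s '.358 .37 .135 92' '.38 .37 .135 92'
```

```text
state [ 0.3645  0.3655  0.2501 91.5911] [ 0.45 -0.47  1.24]
[0.039, -0.053, 0.959, -0.009] rows 1.8 -> [ 0.358  0.37   0.135 91.996]
--
[-0.006, 0.183, 0.0, -0.0] rows 0.4 -> [ 0.38   0.37   0.135 91.996]
--
```

Call:
servo_tool:
  motion: [-1,0.04,-0.06,0.5,0,-1,0.04,-0.06,0.96,0,-1,0.04,-0.06,0.96,0]

```text
time: 25.02
tool_pos: [0.354, 0.3673, 0.1302]
tool_rot: [-0.0, 0.698, 0.716, -0.005]
contact_force: [0.5, 0.2, 0.0]
gripper_width: 0.002
grasp_force: 0.0
```

Call:
servo_tool:
  motion: [-1,0,0.1,0,0,-1,0,0.2,0,0,-1,0,0.3,0,0,-1,0,0.4,0,0,-1,0,0.5,0,0]

```text
time: 25.65
tool_pos: [0.4165, 0.3733, 0.1355]
tool_rot: [0.0, 0.696, 0.718, 0.0]
contact_force: [-1.1, 0.5, 1.0]
gripper_width: 0.001
grasp_force: 0.7
```

Call:
servo_tool:
  motion: [-1,0,0.12,0,0,-1,0,0.24,0,0,-1,0,0.36,0,0,-1,0,0.48,0,0,-1,0,0.6,0,0]

```text
time: 26.28
tool_pos: [0.4884, 0.3752, 0.135]
tool_rot: [-0.0, 0.697, 0.718, -0.0]
contact_force: [-1.0, -0.7, 0.0]
gripper_width: -0.001
grasp_force: 0.7
```

```bash
python3 plan.py s; python3 - <<'E'
from h import *
save("side","side2")
E
```

```text
state [ 0.4884  0.3752  0.135  91.7017] [-1.   -0.67  0.03]
```

View pics/side2.png

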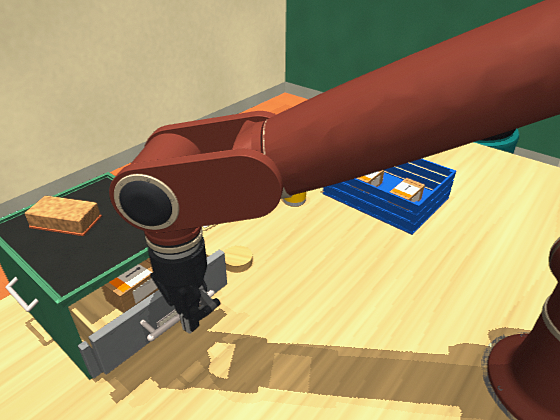

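The fingers are pushing the handle at (165,325) and the drawer is sliding in. I'll keep going to the stop, gently at the end.

Call:
servo_tool:
  motion: [-1,0,0.1,0,0,-1,0,0.2,0,0,-1,0,0.3,0,0,-1,0,0.4,0,0,-1,0,0.44,0,0]

```text
time: 26.95
tool_pos: [0.5416, 0.3771, 0.1355]
tool_rot: [0.0, 0.697, 0.717, 0.001]
contact_force: [-0.1, -0.1, -0.1]
gripper_width: -0.002
grasp_force: 0.0
```

Call:
servo_tool:
  motion: [-1,0,0.03,0,0,-1,0,0.06,0,0,-1,0,0.06,0,0]

```text
time: 27.32
tool_pos: [0.5478, 0.3772, 0.1353]
tool_rot: [0.0, 0.696, 0.718, 0.0]
contact_force: [0.2, -0.6, -1.2]
gripper_width: -0.004
grasp_force: 0.0
```

Call:
servo_tool:
  motion: [-1,0,0.03,0,0,-1,0,0.06,0,0,-1,0,0.06,0,0]

```text
time: 27.7
tool_pos: [0.5551, 0.3774, 0.1352]
tool_rot: [0.0, 0.697, 0.718, 0.0]
contact_force: [0.2, 0.9, -0.1]
gripper_width: -0.002
grasp_force: 0.0
```

Call:
servo_tool:
  motion: [-1,0,0.02,0,0,-1,0,0.04,0,0,-1,0,0.04,0,0]

```text
time: 28.08
tool_pos: [0.5599, 0.3775, 0.1352]
tool_rot: [0.0, 0.697, 0.718, 0.0]
contact_force: [0.1, -0.6, 0.0]
gripper_width: 0.002
grasp_force: 0.0
```

```bash
python3 - <<'E'
from h import *
im,P,d=save("side","side3")
Q=P.reshape(-1,3); b=Q[(Q[:,2]>.168)&(Q[:,2]<.180)&(Q[:,0]<.64)&(Q[:,1]>.25)&(Q[:,1]<.5)]
for y in (.27,.3,.42,.45,.48):
    s=b[abs(b[:,1]-y)<.012]; print(y,len(s),np.percentile(s[:,0],[2,50]).round(3) if len(s) else "", "cab edge ~",round(.627+.034*(y-.37),3))
E
```

```text
0.27 122 [0.609 0.613] cab edge ~ 0.624
0.3 77 [0.61  0.612] cab edge ~ 0.625
0.42 173 [0.614 0.618] cab edge ~ 0.629
0.45 187 [0.615 0.62 ] cab edge ~ 0.63
0.48 207 [0.616 0.621] cab edge ~ 0.631
```

View pics/side3.png

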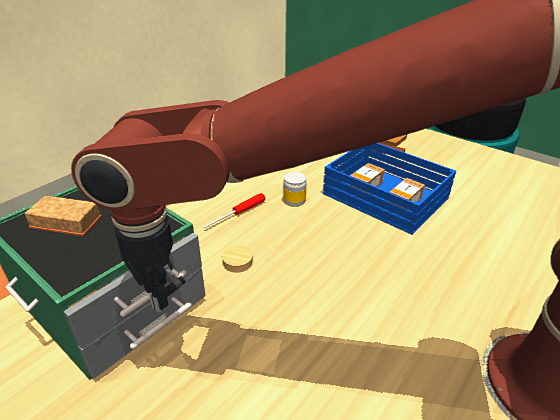

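The drawer looks shut: its face stands 15 mm in front of the cabinet edge, and I expected 15 mm. I'll press lightly until the stop is felt.

Call:
servo_tool:
  motion: [-1,0,0.02,0,0,-1,0,0.04,0,0,-1,0,0.04,0,0]

```text
time: 28.5
tool_pos: [0.5619, 0.3775, 0.1351]
tool_rot: [-0.002, 0.696, 0.718, -0.003]
contact_force: [-9.8, -2.0, 4.8]
gripper_width: -0.001
grasp_force: 5.0
```

Call:
servo_tool:
  motion: [-1,0,0.02,0,0,-1,0,0.03,0,0,-1,0,0.03,0,0]

```text
time: 28.88
tool_pos: [0.5621, 0.3775, 0.1351]
tool_rot: [-0.004, 0.696, 0.718, -0.006]
contact_force: [-22.4, -4.2, 11.1]
gripper_width: 0.0
grasp_force: 10.9
```

Firm against the stop. Now I'll back off straight along −x and rise.

Call:
servo_tool:
  motion: [-1,0,-0.2,0,0,-1,0,-0.6,0,0,-1,0,-0.9,0,0,-1,0,-0.9,0,0]

```text
time: 29.38
tool_pos: [0.4581, 0.3746, 0.135]
tool_rot: [-0.0, 0.696, 0.718, -0.0]
contact_force: [0.8, 0.0, -0.2]
gripper_width: 0.004
grasp_force: 0.0
```

Call:
servo_tool:
  motion: [-1,0,0,-0.5,0,-1,0,0,-1,0,-1,0,0,-1,0,-1,0,0,-1,0]

```text
time: 29.88
tool_pos: [0.4607, 0.3744, 0.2552]
tool_rot: [0.0, 0.697, 0.717, 0.0]
contact_force: [0.3, -0.1, -1.4]
gripper_width: -0.006
grasp_force: 0.0
```

```bash
python3 - <<'E'
from h import *
im,P,d=save("side","side4")
Q=P.reshape(-1,3); b=Q[(Q[:,2]>.168)&(Q[:,2]<.180)&(Q[:,0]<.64)&(Q[:,1]>.25)&(Q[:,1]<.5)]
for y in (.27,.3,.42,.45,.48):
    s=b[abs(b[:,1]-y)<.012]; print(y,len(s),np.percentile(s[:,0],[2,50]).round(3) if len(s) else "")
E
```

```text
0.27 0 
0.3 43 [0.612 0.616]
0.42 177 [0.616 0.62 ]
0.45 187 [0.617 0.622]
0.48 208 [0.618 0.622]
```

View pics/side4.png

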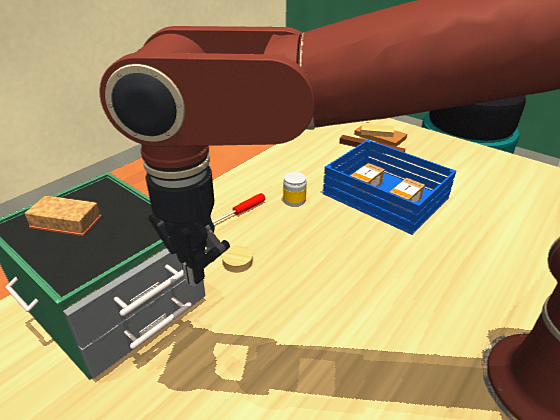

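The drawer is shut, both empties are in the crate at (368,175) and (408,188), the bystanders are in place and the arm is free.

```bash
python3 -c "
from plant import job_done
print(job_done())"
```

```text
the job is handed in; nothing more can be done
None
```

I handed the job in at about 30 s: the full carton (about 7 N when lifted) was set down flat in the top drawer, the drawer is pushed shut against its stop, both empties are in the blue crate, and the disc, tin and screwdriver were not touched; the hand-in returned no verdict.

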